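# Stand up the fallen oil bottle and push the row home in the rail lane

### The job

One square oil bottle already stands in the lane. Push the other two in behind it, upright and in single file between the wooden guide rails, until the whole row of three is fully home, tight against the sprung stop at the far end. The standing one goes first and the one that has fallen over last; to stand it up, you can rest it leaning in the angled cradle and take it again by its top end. Push gently, do not tip over the bottles that are standing, and leave the masking tape, the tape measure and the pencil where they are.

Things in the scene. Friction and masses are not known exactly. Their poses are not given: they have to be found in the camera images.
- bottle_a: square white bottle, blue band, red cap, 0.09 to 0.18 kg: body 40 x 40 x 52 mm high, conical shoulder 6 mm high, round cap 24 mm across and 18 mm high; 76 mm in all. Origin: centre of its underside; +z runs to the cap, x and y square to its sides. It stands upright in the lane already, not yet home: its centre is 45 to 78 mm from the mouth.
- bottle_b: square white bottle, blue band, red cap, 0.09 to 0.18 kg: body 40 x 40 x 52 mm high, conical shoulder 6 mm high, round cap 24 mm across and 18 mm high; 76 mm in all. Origin: centre of its underside; +z runs to the cap, x and y square to its sides. It stands upright, loose on the open bench.
- fallen_bottle: square white bottle, blue band, red cap, 0.09 to 0.18 kg: body 40 x 40 x 52 mm high, conical shoulder 6 mm high, round cap 24 mm across and 18 mm high; 76 mm in all. Origin: centre of its underside; +z runs to the cap, x and y square to its sides. It lies on one flat side on the bench, so its z axis is level and points to the cap, and its centre line is 20 mm above the bench.
- lane: lane fixed to the bench, place and heading vary; no floor, bottles slide on the bench. Origin: on the bench, middle of the mouth; +x runs level into the lane, +z up. Two waxed wooden rails 28 mm high, 12 mm thick, from x = 0 to 150 mm, 45 mm clear between them. A clear cover 84 to 88 mm above the bench (post nuts up to 92) over x = 43 to 131 mm: bottles can enter only by the mouth.
- lane_mouth (a point): middle of the mouth on the bench (same point and axes as the lane). Two waxed wooden flares, 28 mm high and 10 mm thick, spread from the rail ends at 26 degrees back to x = -31 mm, where 74 mm is clear between them (44 mm at the narrowest, x = 0); over their outsides they measure 92 mm.
- lane_stop (a point): point on the bench under the stop's rest face, 116 mm into the lane from the mouth (does not move); axes as the lane's. The stop is a sprung plate: it gives from about 3 N, 1.3 N per mm more, at most 12 mm (then rigid), and springs back. With three bottles tight against it, their centres stand 20, 60 and 100 mm before it, and the last one sticks 4 mm out of the mouth.
- buffer: the moving plate of the sprung stop, aluminium with a black rubber face, 40 mm wide and 36 mm high. Origin: middle of its face, 21.5 mm above the bench, 116 mm from the mouth when nothing presses on it; axes as the lane's.
- cradle: angled cradle: a wooden V on a plywood foot (90 x 56 x 8 mm), fixed to the bench, place and heading vary. Origin: on the bench below the lowest line of the V; +x is level, the side to which a resting bottle's cap leans; +z up. The V is 30 mm wide in y, narrower than a bottle, so fingers can straddle it.
- cradle_v (a point): middle of the lowest line of the V, 24 mm above the bench; axes as the cradle's. From it one face rises at 45 degrees toward +x for 38 mm (carries the bottle's side), the other at 45 degrees toward -x for 36 mm (carries its underside). A bottle at rest in it has its underside centre at x = -14, z = +14 mm from here and leans 45 degrees, cap to +x.
- tape: roll of masking tape lying flat, 100 mm across and 25 mm high, a bystander. Origin: centre of its underside.
- measure: yellow tape measure, 39 x 84 x 64 mm high, a bystander. Origin: centre of its underside.
- pencil: red flat carpenter pencil, 10 x 145 x 14 mm, a bystander. Origin: centre of its underside.

How it is judged:
By the outcome, as a careful person would: the job done as asked, in the order asked, and still so for the second after the job is handed in, with the robot touching nothing.
It also fails if it takes over 72 s, if anything falls off the work surface, if the arm or the gripper's body presses on something with over 40 N, if the wrist force passes 120 N, or if a joint passes its speed limit or range.

### The arm

A 7-joint arm with a two-finger parallel gripper is mounted at the origin on a cart in front of the work surface, level with it; the furniture and walls round the work are solid. World frame = base frame: x ahead of the robot, y to its left, z up, the work surface at z = 0. Lengths are in m, angles in degrees, forces in N, time in s.
With the tool pointing down it reaches from about 0.425 to 0.875 m from the base axis. Payload 4.7 kg.
Tool frame: the origin (TCP) lies at the very end of the fingers, on their centre line; the grasp point (between the pads) lies 19 mm behind it; z points along the fingers, y is the line along which they close (so a half turn about z gives the same grasp; the last joint's range is limited). The gripper opens to 87 mm and grips with 3 to 60 N. Pads are 19 mm wide; open, the fingers measure 117 mm over their backs; the gripper's body (75 mm by 190 mm) begins 51 mm behind the grasp point.
Start: joints at [-65.254, 18.392, -4.016, 83.108, 1.295, 78.541, -3.26], TCP at [0.264, 0.594, 0.223] pointing down, gripper open.
Joint ranges: [-163.93, 163.93], [-17.29, 119.83], [-79.2, 71.16], [3.27, 140.29], [-89.18, 269.18], [5.43, 117.66], [-154.24, 154.24]. Speed limits (degrees/s): [147.25, 147.25, 180, 180, 180, 180, 180].

### API

Orientations are given as [roll, pitch, yaw] about the fixed x, y, z axes, in that order (R = Rz(yaw) Ry(pitch) Rx(roll)).
In Python, from cell import telemetry, cams, env gives the robot as it stands.
- The arm moves only by the tool arm_command, never from a script. Its argument "series" is text: rows parted by semicolons, each of 5 numbers parted by spaces: the shift along the tool's x, y, z in mm, then the turn about the tool's z in rad, then the closure in counts, from 0 (fully open) to 255 (shut). A call has 1 to 20 rows; each row shifts and turns the commanded pose from where the row before left it, along the tool's axes as they then stand; what a row does not reach is not made up. A row lasts 1/12 s, in which the tool goes at most 41.7 mm and 7.16 degrees, less where a joint would pass 70% of its speed; a pose out of reach is approached as far as the arm can. A call is refused whole if a number of a shift passes 41.7 or a number of a turn 0.125, either way. A call with a gripper value outside its range is refused whole. The fingers move at their own pace and stop on an object; "squeeze" is the grip in N (left out, the last holds). Time passes only in rows, so rows that do not move let the fingers close. It gives the time, the measured TCP pose, the force, the opening and the grip force at its end, in the units of the state.
- telemetry.get_obs(): the state, without advancing time (a new reading comes with each control period).
- cams.read_camera(name): name is "scene" or "top" or "wrist"; returns the picture (420x560x3 uint8, blue, green, red); there is no depth.
- cams.calibration(name): a dict with "K" (3x3 intrinsics, pixels), "origin" and "rotation" of the camera in the world; the wrist camera has in their place "hand_eye" (4x4, takes a point from camera to tool coordinates, whose origin is the TCP and whose axes are the flange's). Camera axes: x right, y down, z forward; pixel columns grow to the right and rows downward; lengths in m; the calibration is good to about 2 mm. A picture is of the moment at which its call begins: read the wrist's pose just before it. calibration takes no time and is no camera call.
- env.sign_off(): hands the job in; it is judged then, once.
The state is a dict: "time_s": time; "qpos": joint angles; "joint_velocities": joint speeds; "effort": joint torques, N m; "tool_pos": TCP position; "tool_rot": TCP orientation; "force": force on the tool from outside, world axes, zero at the start; "wrist_torque": the same for the moment, N m; "grip_width": finger opening in m; "grasp_force": force on a finger pad.
Only numpy, scipy, OpenCV 4.12 (cv2) and the standard library are available. Lean on these libraries where they do the work, as an engineer would, in place of code of your own. Each camera call takes 0.05 s, during which the arm holds its last target. There are 200 camera calls.

## Working session

There is one attempt and no reset: what is moved stays moved. The work goes in short steps, Python scripts to look and compute and a tool call to move; the robot and the scene stay as the last step left them, time stands still between calls to the robot, and variables do not carry over. Pictures are saved under pics/ and viewed, at most 10 in all, crops included, and the job is handed in when it is done.

Besides the shell and the picture viewer there is one more tool, called as name(argument=value, ...) on one line, values as JSON. arm_command: Moves the arm, as the interface text tells. Its arguments: {"type":"object","properties":{"series":{"type":"string"},"squeeze":{"type":"number"}},"required":["series"]}

```bash
mkdir -p pics; python3 - <<'E'
from cell import telemetry,cams
import cv2,numpy as np
o=telemetry.get_obs();print(o)
for n in("scene","top"):
    im=cams.read_camera(n);cv2.imwrite(f"pics/{n}0.png",im)
    c=cams.calibration(n);print(n,{k:np.round(v,4).tolist() if not isinstance(v,str) else v for k,v in c.items()})
print(cams.calibration("wrist"))
a=cv2.imread("pics/top0.png");cv2.imwrite("pics/top0b.png",cv2.resize(a,(800,600),interpolation=cv2.INTER_CUBIC))
E
```

```text
{'time_s': 0.0, 'qpos': array([-65.25202843,  18.43988745,  -4.01571262,  83.17454522,
         1.29434025,  78.54252148,  -3.25938992]), 'joint_velocities': array([ 0.08769313, -0.03665172, -0.05405924, -0.09015061,  0.04418681,
       -0.00727387,  0.04227839]), 'effort': array([-9.27475921e-04, -4.91292536e+01, -4.04242063e-01, -3.12533355e+01,
       -6.38842466e-02,  4.37780970e-02,  1.87175183e-04]), 'tool_pos': array([0.26357089, 0.5935471 , 0.2214553 ]), 'tool_rot': array([-1.79888256e+02,  5.12777142e-03,  1.56062426e+02]), 'force': array([ 0.40807431, -0.09935755,  0.01513954]), 'wrist_torque': array([ 0.02114831, -0.00601524,  0.00945235]), 'grasp_force': 0.0, 'grip_width': 0.0867971372220619}
scene {'K': [[457.0949, 0.0, 280.5473], [0.0, 457.0949, 212.0773], [0.0, 0.0, 1.0]], 'origin': [-0.0031, -0.3759, 0.697], 'rotation': [-133.2162, -0.9125, -51.4789]}
top {'K': [[430.9305, 0.0, 280.776], [0.0, 430.9305, 197.2108], [0.0, 0.0, 1.0]], 'origin': [0.3779, 0.0625, 1.2293], 'rotation': [-171.1766, -0.1215, -88.7274]}
{'K': array([[326.60656869,   0.        , 278.48499842],
       [  0.        , 326.60656869, 210.08059142],
       [  0.        ,   0.        ,   1.        ]]), 'hand_eye': array([[-1.05903894e-03, -9.60872849e-01, -2.76987809e-01,
         7.62258898e-02],
       [ 9.99999407e-01, -1.08751892e-03, -5.07997343e-05,
        -3.11720841e-04],
       [-2.52417398e-04, -2.76987699e-01,  9.60873431e-01,
        -1.62449607e-01],
       [ 0.00000000e+00,  0.00000000e+00,  0.00000000e+00,
         1.00000000e+00]])}
```

View pics/top0b.png

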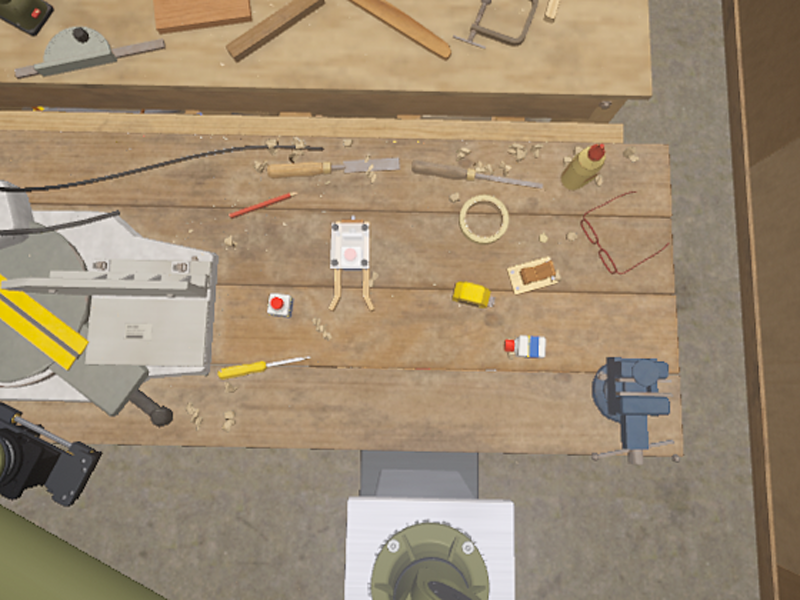

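View pics/scene0.png

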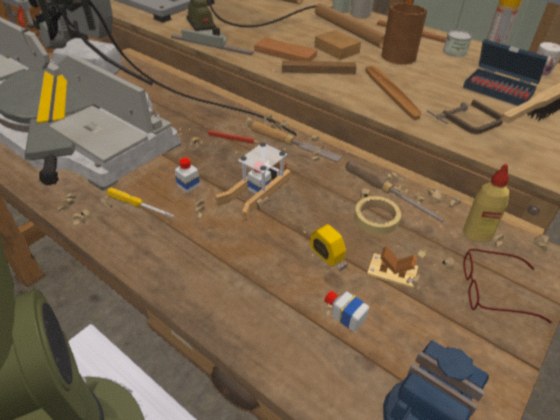

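The top picture (800x600) shows bottle_b at (280,305), the lane mouth at about (352,306) opening toward the robot, and the cradle at (533,275). The fallen bottle is at (527,347) with its cap to the left, the measure at (472,294), the tape at (485,218) and the pencil at (263,205). The scene view agrees.

```bash
cat > h.py <<'E'
from cell import telemetry,cams
import cv2,numpy as np
from scipy.spatial.transform import Rotation as R
def tool():
    o=telemetry.get_obs();return R.from_euler('xyz',o['tool_rot'],degrees=True).as_matrix(),np.array(o['tool_pos']),o
def campose(n,T=None):
    c=cams.calibration(n)
    if n=='wrist':
        Rt,p,_=T or tool();H=c['hand_eye'];return c['K'],Rt@H[:3,:3],p+Rt@H[:3,3]
    return c['K'],R.from_euler('xyz',c['rotation'],degrees=True).as_matrix(),np.array(c['origin'])
def p2w(P,u,v,z):
    K,Rc,o=P;d=Rc@np.linalg.solve(K,[u,v,1.]);return o+d*(z-o[2])/d[2]
def w2p(P,X):
    K,Rc,o=P;q=K@(Rc.T@(np.asarray(X)-o));return q[:2]/q[2]
def snap(name):
    import pickle
    T=tool();im=cams.read_camera('wrist');cv2.imwrite(f'pics/{name}.png',im);P=campose('wrist',T);pickle.dump(P,open(f'pics/{name}.pkl','wb'));return im,P
E
python3 - <<'E'
from h import *
t=campose('top');s=campose('scene')
for n,u,v,z in[('bcap',277,303,.076),('mouthL',338,282,.028),('mouthR',365,282,.028),('flareL',333,308,.028),('flareR',371,308,.028),('cradle',533,275,.008),('fallcap',511,346,.02),('fallend',545,347,.02),('tape',485,218,.025),('measure',472,293,.06),('acap',351,255,.076),('penc',263,205,.01)]:
    print(n,p2w(t,u*.7,v*.7,z).round(3))
for n,u,v,z in[('bcap',185,163,.076),('fallcap',330,298,.02),('fallend',361,313,.02)]: print('s',n,p2w(s,u,v,z).round(3))
E
```

```text
bcap [0.511 0.297 0.076]
mouthL [0.561 0.189 0.028]
mouthR [0.562 0.135 0.028]
flareL [0.509 0.196 0.028]
flareR [0.511 0.122 0.028]
cradle [ 0.587 -0.201  0.008]
fallcap [ 0.443 -0.154  0.02 ]
fallend [ 0.443 -0.22   0.02 ]
tape [ 0.698 -0.102  0.025]
measure [ 0.541 -0.072  0.06 ]
acap [0.606 0.161 0.076]
penc [0.719 0.35  0.01 ]
s bcap [0.51  0.292 0.076]
s fallcap [ 0.447 -0.146  0.02 ]
s fallend [ 0.455 -0.206  0.02 ]
```

arm_command(series="-10 -7 -2 0 0;-25 -17 -3 0 0;-30 -20 -3 0 0;-30 -20 -3 0 0;-30 -20 -3 0 0;-30 -20 -3 0 0;-30 -20 -3 0 0;-30 -20 0 0 0;-30 -20 0 0 0;-30 -20 0 0 0;-30 -20 0 0 0;-30 -20 0 0 0;-25 -14 0 0 0;-10 -8 0 0 0;0 0 0 -0.1 0;0 0 0 -0.1 0;0 0 0 -0.1 0;0 0 0 -0.118 0;0 0 0 0 0;0 0 0 0 0", squeeze=15)

```text
time_s: 1.77
tool_pos: [0.5016, 0.2193, 0.2425]
tool_rot: [180.0, -0.0, 179.9]
force: [0.7, -0.4, -0.5]
grip_width: 0.087
grasp_force: 0.0
```

```bash
python3 - <<'E'
from h import *
im,P=snap('w1');cv2.imwrite('pics/w1b.png',cv2.resize(im,(800,600),interpolation=cv2.INTER_CUBIC));T=tool();print(T[1],T[2]['tool_rot'],T[2]['time_s'])
E
```

```text
[0.50171395 0.21926604 0.24255005] [ 1.79987656e+02 -1.77088229e-02  1.79857533e+02] 1.8167
```

View pics/w1b.png

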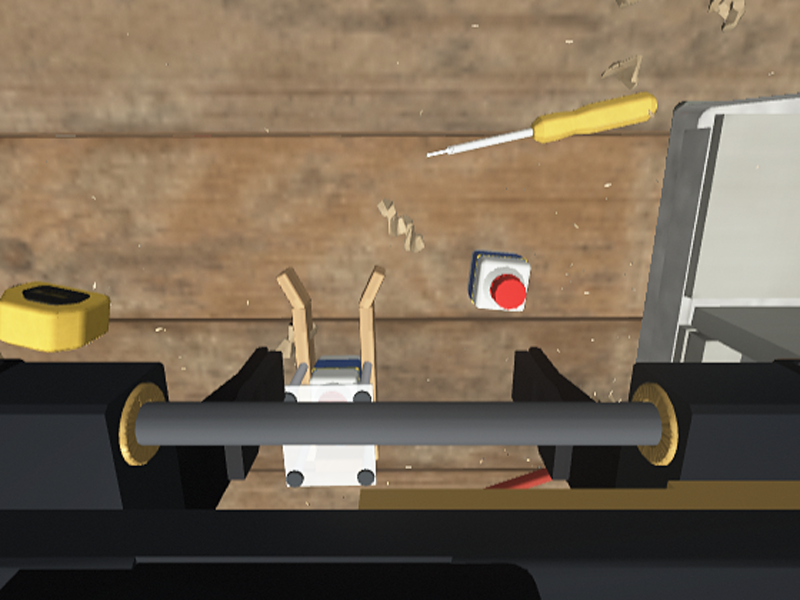

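The wrist picture (800x600) shows bottle_b with its cap at (509,292), the flare tips at (287,271) and (379,269), and bottle_a under the clear cover. I'll enlarge this part to read it more closely.

```bash
python3 - <<'E'
import cv2
im=cv2.imread('pics/w1.png')
cv2.imwrite('pics/w1c.png',cv2.resize(im[165:285,185:385],(800,480),interpolation=cv2.INTER_CUBIC))
E
```

```text
(no output)
```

View pics/w1c.png

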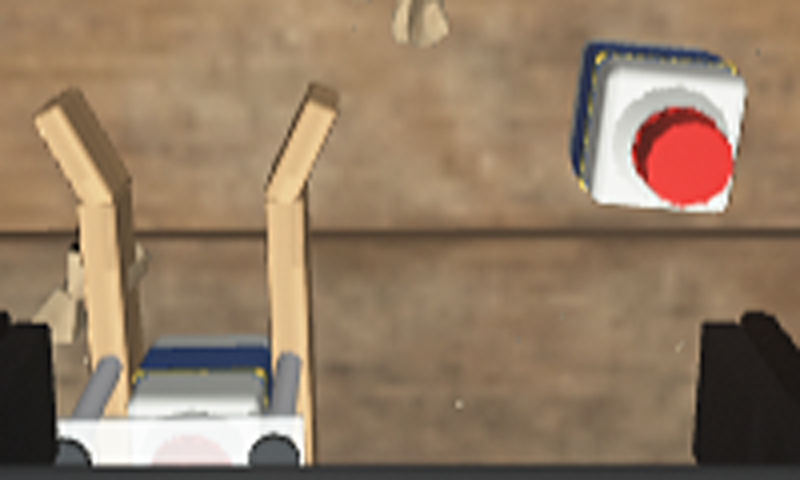

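```bash
python3 - <<'E'
from h import *
import pickle
P=pickle.load(open('pics/w1.pkl','rb'))
f=lambda u,v,z:(p2w(P,185+u/4,165+v/4,z)*1000).round(1)
c=[f(*q,.052) for q in[(610,63),(746,82),(727,213),(593,200)]]
print('b',c,np.mean(c,0),'cap',f(686,155,.076))
for a,b in((0,1),(1,2),(2,3),(3,0)):
    d=c[b]-c[a];print(np.hypot(*d[:2]),np.degrees(np.arctan2(d[1],d[0])))
for n,q in dict(Lout=(80,205),Lin=(118,203),Rin=(268,198),Rout=(303,198),Lout2=(92,350),Lin2=(127,385),Rin2=(273,340),Rout2=(312,455),Lt_o=(35,120),Lt_i=(72,92),Rt_i=(310,100),Rt_o=(337,108)).items(): print(n,f(*q,.028))
E
```

```text
b [array([493.7, 283.8,  52. ]), array([499.1, 321.5,  52. ]), array([536.9, 319. ,  52. ]), array([532.9, 280.9,  52. ])] [515.65 301.3   52.  ] cap [513.4 300.4  76. ]
38.08477386042878 81.84862182821323
37.882581749400295 -3.7838926880849217
38.30939832469314 -95.99334923442116
39.30712403623546 175.768989130592
Lout [541.3 130.2  28. ]
Lin [540.7 141.7  28. ]
Rin [539.3 187.   28. ]
Rout [539.3 197.6  28. ]
Lout2 [588.6 130.9  28. ]
Lin2 [600.5 141.1  28. ]
Rin2 [585.4 187.4  28. ]
Rout2 [625.1 198.9  28. ]
Lt_o [514.9 118.6  28. ]
Lt_i [506.4 130.2  28. ]
Rt_i [509.1 200.2  28. ]
Rt_o [511.6 208.2  28. ]
```

Checked against the known sizes, the rails are 45 mm apart and the flare tips sit about 31 mm before the mouth. That puts the mouth at about (540, 164.3) mm with a heading of about +0.4°, and bottle_b at (514.5, 301) with a yaw of about -5.5°.

arm_command(series="-3 18 8 0.05 0;-4 26 15 0.044 0;-4 26 25 0 0;-2 12 30 0 0;0 0 35 0 0;0 0 35 0 0;0 0 30 0 0;0 0 20 0 0;0 0 10 0 0;0 0 4 0 0;0 0 0 0 0;0 0 0 0 255;0 0 0 0 255;0 0 0 0 255;0 0 0 0 255;0 0 0 0 255;0 0 0 0 255;0 0 0 0 255", squeeze=15)

```text
time_s: 3.32
tool_pos: [0.52, 0.3002, 0.0308]
tool_rot: [180.0, 0.0, 174.6]
force: [0.4, -0.1, 0.0]
grip_width: 0.0484
grasp_force: 0.0
```

arm_command(series="4 0 0 0 255;0 0 0 0 255;0 0 0 0 255;0 0 0 0 255;0 0 0 0 255;0 0 0 0 255")

```text
time_s: 3.82
tool_pos: [0.5157, 0.3007, 0.0307]
tool_rot: [-180.0, -0.0, 174.6]
force: [-1.6, 0.1, 2.3]
grip_width: 0.0402
grasp_force: 15.0
```

arm_command(series="0 0 -8 0 255;0 0 -15 -0.05 255;0 0 -12 -0.051 255;2 -12 0 0 255;3 -25 0 0 255;3 -31 0 0 255;3 -31 0 0 255;3 -25 0 0 255;2 -12 0 0 255;0 0 0 0 255;0 0 12 0 255;0 0 14 0 255;0 0 7 0 255;0 0 1 0 255;0 0 0 0 255")

```text
time_s: 5.07
tool_pos: [0.5004, 0.1656, 0.0306]
tool_rot: [-180.0, -0.1, -179.5]
force: [-0.0, 0.2, -1.3]
grip_width: 0.0399
grasp_force: 15.0
```

```bash
python3 - <<'E'
from h import *
im,P=snap('w2');T=tool();print(T[1],T[2]['force'])
print(w2p(P,[.5,.164,.03]),w2p(P,[.56,.164,.03]))
E
```

```text
[0.5007039  0.16542444 0.03109707] [-0.04423116 -0.5172966  -0.45493698]
[275.76613485 261.09453025] [275.19206309 353.70506566]
```

arm_command(series="-3 -1 0 0 255;-5 0 0 0 255;-5 0 0 0 255;-5 0 0 0 255;-5 0 0 0 255;-5 0 0 0 255;-5 0 0 0 255;-5 0 0 0 255")

```text
time_s: 5.78
tool_pos: [0.5395, 0.1636, 0.0316]
tool_rot: [180.0, 0.0, -179.6]
force: [-0.5, -0.1, -0.5]
grip_width: 0.0402
grasp_force: 15.0
```

arm_command(series="-4 0 0 0 255;-4 0 0 0 255;-4 0 0 0 255;-4 0 0 0 255;-2 0 0 0 255;0 0 0 0 255")

```text
time_s: 6.28
tool_pos: [0.5575, 0.1638, 0.0316]
tool_rot: [180.0, 0.0, -179.6]
force: [0.2, -0.1, -1.7]
grip_width: 0.0399
grasp_force: 15.0
```

arm_command(series="0 0 0 0 100;0 0 0 0 0;0 0 0 0 0;0 0 0 0 0;0 0 -8 0 0;0 0 -20 0 0;0 0 -35 0 0;0 0 -38 0 0;0 0 -38 0 0;0 0 -25 0 0;4 -15 -6 0 0;5 -32 0 0 0;5 -32 0 0 0;5 -32 0 0 0;5 -32 0 0 0;5 -32 0 0 0;5 -32 0 0 0;5 -32 0 0 0;5 -32 0 0 0;5 -32 0 0 0")

```text
time_s: 7.95
tool_pos: [0.5089, -0.1414, 0.2015]
tool_rot: [180.0, -0.0, -179.6]
force: [0.7, -0.3, 0.4]
grip_width: 0.087
grasp_force: 0.0
```

arm_command(series="5 -32 0 0 0;3 -32 0 0 0;0 -15 0 0 0;0 0 0 0.12 0;0 0 0 0.12 0;0 0 0 0.12 0;0 0 0 0.12 0;0 0 0 0.12 0;0 0 0 0.12 0;0 0 0 0.12 0;0 0 0 0.12 0;0 0 0 0.12 0;0 0 0 0.12 0;0 0 0 0.12 0;0 0 0 0.12 0;0 0 0 0.12 0;0 0 0 0 0")

```text
time_s: 9.37
tool_pos: [0.5019, -0.2188, 0.2013]
tool_rot: [-180.0, -0.0, 90.8]
force: [-0.1, 0.0, -0.5]
grip_width: 0.0869
grasp_force: 0.0
```

```bash
python3 - <<'E'
from h import *
im,P=snap('w3');T=tool();print(T[1],T[2]['tool_rot'],T[2]['time_s'])
cv2.imwrite('pics/w3b.png',cv2.resize(im,(800,600),interpolation=cv2.INTER_CUBIC))
E
```

```text
[ 0.5020138  -0.21873717  0.20136624] [-1.79970854e+02 -2.50297423e-02  9.11474071e+01] 9.4167
```

View pics/w3b.png

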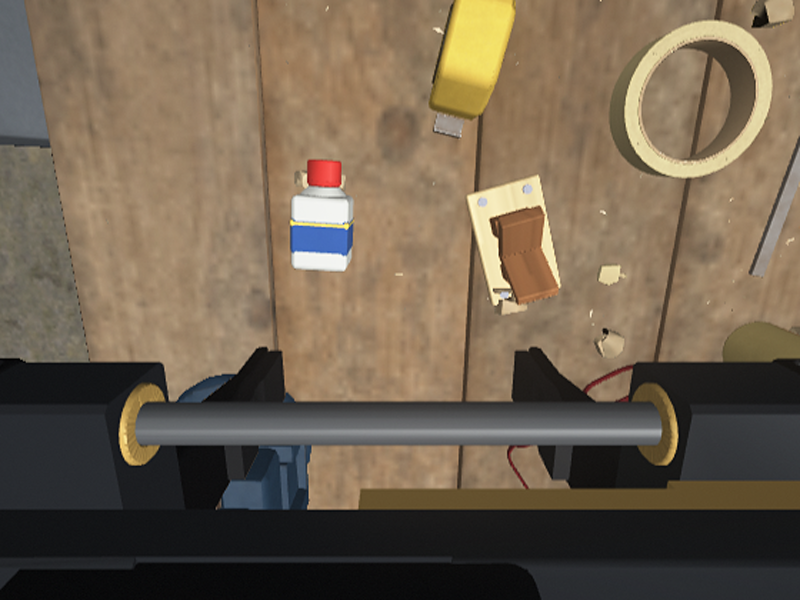

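The wrist picture (800x600) shows the fallen bottle with its cap at (324,172), about +y, and its body from (292,196) to (351,269). The cradle foot runs from (467,197) to (561,288), with its long axis roughly along y.

```bash
python3 - <<'E'
from h import *
import pickle
P=pickle.load(open('pics/w3.pkl','rb'));k=.7
f=lambda u,v,z:(p2w(P,u*k,v*k,z)*1000).round(1)
for n,q in dict(capmid=(324,173,.03),captop=(324,159,.02),capL=(307,172,.02),capR=(341,172,.02),bodTL=(292,196,.04),bodTR=(353,196,.04),bodBL=(291,265,.04),bodBR=(351,268,.04),
 f1=(467,197,.008),f2=(540,176,.008),f3=(561,290,.008),f4=(493,305,.008)).items(): print(n,f(*q))
E
```

```text
capmid [ 449.5 -148.4   30. ]
captop [ 448.3 -139.    20. ]
capL [ 435.9 -148.    20. ]
capR [ 460.1 -147.7   20. ]
bodTL [ 428.9 -163.6   40. ]
bodTR [ 470.3 -163.1   40. ]
bodBL [ 425.8 -211.3   40. ]
bodBR [ 468.2 -212.9   40. ]
f1 [ 552.3 -164.6    8. ]
f2 [ 605.3 -148.7    8. ]
f3 [ 630.4 -235.3    8. ]
f4 [ 577.6 -248.3    8. ]
```

arm_command(series="8 -6 10 0.055 0;20 -16 20 0 0;20 -17 25 0 0;16 -13 30 0 0;4 -4 35 0 0;0 0 35 0 0;0 0 25 0 0;0 0 12 0 0;0 0 5 0 0;0 0 0 0 0;0 0 0 0 0", squeeze=4)

```text
time_s: 10.33
tool_pos: [0.4493, -0.1492, 0.0052]
tool_rot: [180.0, 0.0, 87.9]
force: [0.0, 1.0, 0.3]
grip_width: 0.0868
grasp_force: 0.0
```

arm_command(series="0 0 0 0 255;0 0 0 0 255;0 0 0 0 255;0 0 0 0 255;0 0 0 0 255;0 0 0 0 255;0 0 0 0 255;0 0 0 0 255;0 0 0 0 255;0 0 0 0 255;0 0 0 0 255;0 0 0 0 255;0 0 0 0 255;0 0 0 0 255")

```text
time_s: 11.5
tool_pos: [0.4487, -0.1488, 0.0045]
tool_rot: [-180.0, -0.0, 87.9]
force: [0.7, 0.5, -0.5]
grip_width: 0.024
grasp_force: 4.0
```

The cap is gripped. I'll swing it up on an arc about the base's lower edge, so the bottle pivots between the pads.

arm_command(series="-2 0 -5.5 0 255;-2.5 0 -5.5 0 255;-3 0 -5 0 255;-3.4 0 -5 0 255;-4 0 -4.5 0 255;-4 0 -4.5 0 255;-4.5 0 -4 0 255;-5 0 -3.5 0 255;0 0 0 0 255", squeeze=3)

```text
time_s: 12.25
tool_pos: [0.4482, -0.1788, 0.0429]
tool_rot: [179.9, 0.0, 87.8]
force: [0.3, 0.1, -0.5]
grip_width: 0.0237
grasp_force: 3.9
```

```bash
python3 - <<'E'
from h import *
im,P=snap('w4');s=cams.read_camera('scene');cv2.imwrite('pics/s4.png',s);T=tool();print(T[1],T[2]['force'],T[2]['grip_width'])
u,v=w2p(campose('scene'),T[1]).astype(int)
c=s[max(0,v-70):v+80,max(0,u-75):u+75];a=cv2.resize(c,(390,390),interpolation=cv2.INTER_CUBIC)
cv2.imwrite('pics/c4.png',np.hstack([a,cv2.resize(im[60:360,130:430],(390,390))]))
E
```

```text
[ 0.4477512  -0.17746458  0.04211477] [ 0.1398604  -0.57640679 -1.01086635] 0.024058065991491948
```

View pics/c4.png

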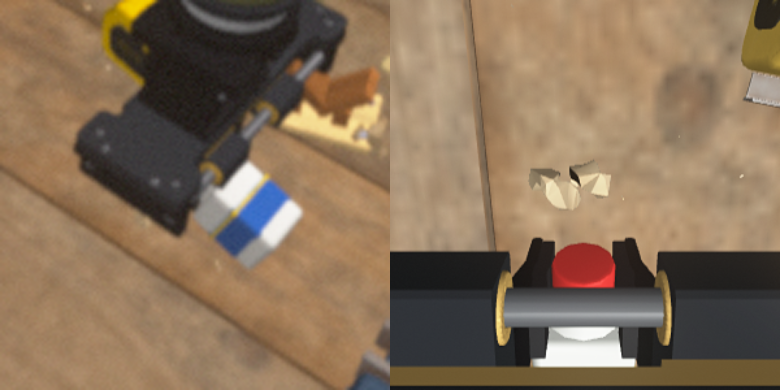

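The scene crop (left) shows the bottle held by its cap, with the base's outer corners at about (250,267) and (302,212). The wrist crop (right) shows the cap's top face, so the bottle is partly tilted. I'll work out the tilt from the corners.

```bash
python3 - <<'E'
from h import *
S=campose('scene');p=np.array([.4482,-.1785,.0425]);u,v=w2p(S,p).astype(int)
T=tool();u,v=w2p(S,T[1]).astype(int)
g=T[1]+[0,0,.0155]
for th in range(0,60,10):
    t=np.radians(th);ax=np.array([0.03,np.cos(t),np.sin(t)]);up=np.array([0,-np.sin(t),np.cos(t)]);b=g-.067*ax
    out=[]
    for sx,su in((-1,-1),(1,-1),(-1,1),(1,1)):
        q=w2p(S,b+np.array([.02*sx,0,0])+.02*su*up);out.append(((q-[u-75,v-70])*2.6).round().astype(int).tolist())
    print(th,out,(b-.02*up)[2].round(3))
E
```

```text
0 [[266, 264], [297, 223], [276, 229], [308, 187]] 0.038
10 [[257, 270], [288, 229], [277, 242], [308, 200]] 0.026
20 [[246, 274], [277, 233], [274, 253], [305, 211]] 0.016
30 [[234, 274], [264, 234], [268, 262], [299, 221]] 0.007
40 [[220, 273], [251, 233], [260, 269], [291, 228]] -0.001
50 [[205, 268], [236, 229], [250, 273], [281, 232]] -0.007
```

arm_command(series="-10 0 -20 0 255;-15 0 -25 0 255;0 0 0 0 255;2 0 6 0 255;4 0 8 0 255;4 0 8 0 255;0 0 0 0 255;-15 0 -20 0 255;-20 0 -15 0 255;0 0 0 0 255;0 0 0 0 255")

```text
time_s: 13.27
tool_pos: [0.4459, -0.2277, 0.0999]
tool_rot: [180.0, 0.0, 87.8]
force: [-0.7, 1.3, -2.3]
grip_width: 0.024
grasp_force: 3.1
```

```bash
cat >> h.py <<'E'
def tilt(im,P,T,off=.0155):
    h=cv2.cvtColor(im,cv2.COLOR_BGR2HSV);m=((h[...,0]<8)|(h[...,0]>172))&(h[...,1]>150)&(h[...,2]>90)
    m[:,:200]=0;m[:,350:]=0;r,c=np.nonzero(m);obs=(np.percentile(r,.5),c.min(),c.max(),r.max())
    Rt,p,_=T;g=p-Rt[:,2]*off;a=np.linspace(0,2*np.pi,40);res=[]
    for th in range(-20,121,5):
        t=np.radians(th);ax=Rt@[np.cos(t),0,-np.sin(t)];e1=Rt[:,1];e2=np.cross(ax,e1)
        q=np.array([w2p(P,g+ax*s+.012*(np.cos(x)*e1+np.sin(x)*e2)) for s in(-.009,.009) for x in a])
        res.append((th,q[:,1].min().round(1),q[:,1].max().round(1)))
    return obs,res
E
python3 - <<'E'
from h import *
im,P=snap('w5');T=tool();print(T[1],T[2]['force'],T[2]['wrist_torque'],T[2]['grip_width'])
o,r=tilt(im,P,T);print(o);print(r)
import pickle
T4=(T[0],np.array([.4480,-.1780,.0425]),0);P4=pickle.load(open('pics/w4.pkl','rb'))
print(tilt(cv2.imread('pics/w4.png'),P4,T4)[0])
E
```

```text
[ 0.44544961 -0.22643758  0.09913849] [ 0.92608292  0.43982085 -1.87786463] [ 0.00371534  0.06719718 -0.0144124 ] 0.024041632341029153
(np.float64(261.0), np.int64(256), np.int64(301), np.int64(313))
[(-20, np.float64(252.0), np.float64(294.6)), (-15, np.float64(250.2), np.float64(296.5)), (-10, np.float64(248.5), np.float64(298.2)), (-5, np.float64(247.0), np.float64(299.6)), (0, np.float64(245.6), np.float64(300.8)), (5, np.float64(244.4), np.float64(301.7)), (10, np.float64(243.4), np.float64(302.4)), (15, np.float64(242.6), np.float64(302.8)), (20, np.float64(242.0), np.float64(303.0)), (25, np.float64(241.6), np.float64(303.0)), (30, np.float64(241.4), np.float64(302.6)), (35, np.float64(241.5), np.float64(302.1)), (40, np.float64(241.7), np.float64(301.3)), (45, np.float64(242.2), np.float64(300.4)), (50, np.float64(243.0), np.float64(299.2)), (55, np.float64(244.0), np.float64(297.9)), (60, np.float64(245.2), np.float64(296.9)), (65, np.float64(246.6), np.float64(298.6)), (70, np.float64(246.7), np.float64(299.9)), (75, np.float64(245.3), np.float64(301.0)), (80, np.float64(244.2), np.float64(301.9)), (85, np.float64(243.2), np.float64(302.5)), (90, np.float64(242.4), np.float64(302.9)), (95, np.float64(241.9), np.float64(303.0)), (100, np.float64(241.5), np.float64(302.9)), (105, np.float64(241.4), np.float64(302.5)), (110, np.float64(241.5), np.float64(301.9)), (115, np.float64(241.8), np.float64(301.1)), (120, np.float64(242.4), np.float64(300.1))]
(np.float64(248.0), np.int64(254), np.int64(303), np.int64(281))
```

```bash
python3 - <<'E'
from h import *
im=cv2.imread('pics/w5.png');s=cams.read_camera('scene');T=tool()
u,v=w2p(campose('scene'),T[1]-[0,0,.03]).astype(int)
c=s[max(0,v-65):v+65,max(0,u-65):u+65]
cv2.imwrite('pics/c5.png',np.hstack([cv2.resize(c,(390,390),interpolation=cv2.INTER_CUBIC),cv2.resize(im[180:380,180:380],(390,390))]))
E
```

```text
(no output)
```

View pics/c5.png

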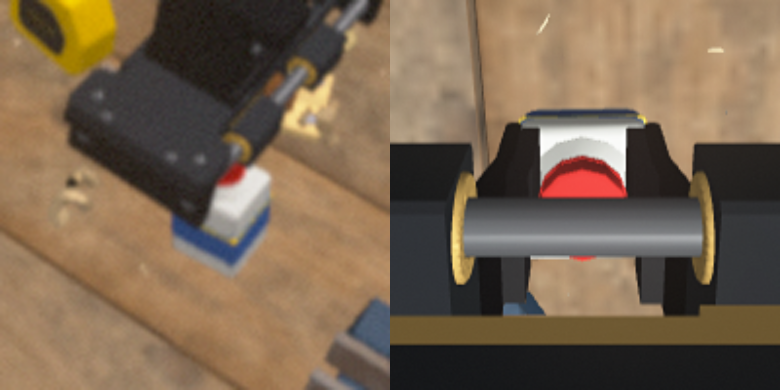

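The bottle has swung upright between the pads: the scene crop shows it vertical, and in the wrist crop the cap's top faces the camera. I'll lower it to the bench and watch the force.

arm_command(series="0 0 6 0 255;0 0 8 0 255;0 0 6 0 255;0 0 4 0 255;0 0 3 0 255;0 0 3 0 255;0 0 0 0 255")

```text
time_s: 13.95
tool_pos: [0.4455, -0.227, 0.0694]
tool_rot: [-179.9, -0.0, 87.9]
force: [-0.0, -0.6, -1.8]
grip_width: 0.024
grasp_force: 3.1
```

arm_command(series="0 0 3 0 255;0 0 3 0 255;0 0 3 0 255;0 0 3 0 255;0 0 0 0 255")

```text
time_s: 14.37
tool_pos: [0.446, -0.2275, 0.0579]
tool_rot: [180.0, 0.0, 87.9]
force: [-0.3, -0.2, -1.6]
grip_width: 0.0241
grasp_force: 3.7
```

arm_command(series="0 0 2 0 255;0 0 2 0 255;0 0 2 0 255;0 0 0 0 255")

```text
time_s: 14.7
tool_pos: [0.447, -0.2311, 0.0549]
tool_rot: [179.8, 0.2, 87.8]
force: [-4.6, -3.2, 17.0]
grip_width: 0.0259
grasp_force: 8.3
```

arm_command(series="0 0 -3 0 255;0 0 -2 0 255;0 0 0 0 255;0 0 0 0 255")

```text
time_s: 15.03
tool_pos: [0.4459, -0.2267, 0.0568]
tool_rot: [-180.0, -0.0, 87.9]
force: [-0.5, -0.5, 0.8]
grip_width: 0.0241
grasp_force: 3.0
```

```bash
python3 - <<'E'
from h import *
im,P=snap('w6');s=cams.read_camera('scene');T=tool();print(T[1],T[2]['force'],T[2]['grasp_force'],T[2]['grip_width'])
u,v=w2p(campose('scene'),T[1]-[0,0,.02]).astype(int)
c=s[max(0,v-65):v+65,max(0,u-65):u+65]
cv2.imwrite('pics/c6.png',np.hstack([cv2.resize(c,(390,390),interpolation=cv2.INTER_CUBIC),cv2.resize(im[180:380,180:380],(390,390))]))
E
```

```text
[ 0.44595411 -0.22688944  0.0568037 ] [0.25890668 0.81053298 0.52757887] 2.9843216831432073 0.02371223455763214
```

View pics/c6.png

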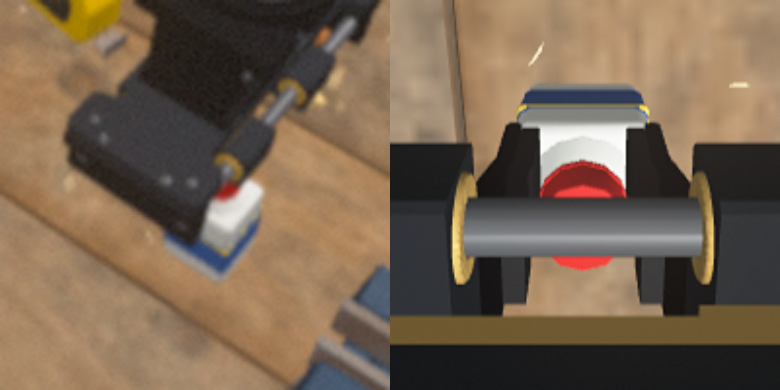

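The force is now back to about zero, so the bottle's weight is on the bench and it stands upright. I'll release it, go down, and regrip the body.

arm_command(series="0 0 0 0 190;0 0 0 0 150;0 0 0 0 50;0 0 0 0 0;0 0 0 0 0;0 0 0 0 0;0 0 0 0 0;0 0 0 0 0;0 0 8 0 0;0 0 10 0 0;0 0 6 0 0;0 0 1 0 0;0 0 0 0 0")

```text
time_s: 16.22
tool_pos: [0.4451, -0.227, 0.031]
tool_rot: [-179.9, -0.0, 87.9]
force: [-0.4, -0.1, 0.2]
grip_width: 0.086
grasp_force: 0.0
```

arm_command(series="0 0 0 0 255;0 0 0 0 255;0 0 0 0 255;0 0 0 0 255;0 0 0 0 255;0 0 0 0 255;0 0 0 0 255;0 0 0 0 255;0 0 0 0 255;0 0 0 0 255;0 0 0 0 255", squeeze=15)

```text
time_s: 17.13
tool_pos: [0.446, -0.2272, 0.0321]
tool_rot: [180.0, -0.0, 87.9]
force: [-0.2, -0.2, 1.0]
grip_width: 0.0399
grasp_force: 15.0
```

```bash
python3 - <<'E'
from h import *
im,P=snap('w7');T=tool();print(T[1],T[2]['tool_rot'],T[2]['grasp_force'],T[2]['grip_width'])
cv2.imwrite('pics/c7.png',cv2.resize(im[150:400,150:430],(784,600+100))[:600])
h=cv2.cvtColor(im,cv2.COLOR_BGR2HSV);m=((h[...,0]<8)|(h[...,0]>172))&(h[...,1]>150)&(h[...,2]>90);m[:,:200]=0;m[:,350:]=0
r,c=np.nonzero(m);print(r.min(),r.max(),c.min(),c.max())
for y in(-.235,-.231,-.227,-.223,-.219):
    a=np.linspace(0,6.28,40);q=np.array([w2p(P,[.446+.012*np.cos(t),y+.012*np.sin(t),z]) for t in a for z in(.076,.058)]);print(y,q.min(0).round(),q.max(0).round())
E
```

```text
[ 0.44599372 -0.22718603  0.03210022] [ 1.79992954e+02 -4.07211087e-03  8.78858037e+01] 14.999835938215256 0.039968571372380524
312 342 251 305
-0.235 [252. 277.] [309. 347.]
-0.231 [252. 269.] [309. 339.]
-0.227 [251. 261.] [309. 331.]
-0.223 [250. 253.] [309. 323.]
-0.219 [250. 245.] [309. 315.]
```

The fallen bottle is gripped at 39.9 mm, so it sits square. Its centre is about 5 mm behind the TCP along tool x.

arm_command(series="0 0 -8 0 255;0 0 -25 0 255;0 0 -35 0 255;0 0 -27 0 255;10 1 -5 0 255;25 2 0 0 255;33 3 0 0 255;33 3 0 0 255;33 3 0 0 255;33 3 0 0 255;33 3 0 0 255;33 3 0 0 255;33 3 0 0 255;33 3 0 0 255;33 3 0 0 255;33 3 0 0 255;20 1.5 0 0 255;7 0 0 0 255;0 0 0 0 255")

```text
time_s: 18.77
tool_pos: [0.4945, 0.1651, 0.1321]
tool_rot: [-180.0, 0.0, 88.1]
force: [0.2, 0.2, -1.5]
grip_width: 0.0399
grasp_force: 15.0
```

arm_command(series="0 0 0 -0.12 255;0 0 0 -0.124 255;0 0 0 -0.124 255;0 0 0 -0.124 255;0 0 0 -0.124 255;0 0 0 -0.124 255;0 0 0 -0.124 255;0 0 0 -0.124 255;0 0 0 -0.124 255;0 0 0 -0.124 255;0 0 0 -0.124 255;0 0 0 -0.124 255;0 0 0 -0.124 255;0 0 0 0 255;0 0 0 0 255")

```text
time_s: 20.02
tool_pos: [0.495, 0.1612, 0.1322]
tool_rot: [-180.0, -0.0, 179.7]
force: [0.9, -0.9, -1.1]
grip_width: 0.0399
grasp_force: 15.0
```

arm_command(series="0 2 10 -0.012 255;0 0 25 0 255;0 0 30 0 255;0 0 20 0 255;0 0 10 0 255;0 0 4 0 255;0 0 1 0 255;0 0 0 0 255")

```text
time_s: 20.68
tool_pos: [0.4954, 0.1653, 0.0324]
tool_rot: [180.0, 0.1, -179.4]
force: [-0.2, 0.4, -1.2]
grip_width: 0.0398
grasp_force: 15.0
```

```bash
python3 - <<'E'
from h import *
im,P=snap('w8');T=tool();print(T[1],T[2]['tool_rot'],T[2]['force'])
s=cams.read_camera('scene');u,v=w2p(campose('scene'),[.54,.164,.04]).astype(int);print(u,v)
cv2.imwrite('pics/c8.png',np.hstack([cv2.resize(s[v-75:v+75,u-65:u+65],(520,600),interpolation=cv2.INTER_CUBIC),cv2.resize(im[:,140:420],(280,420))[0:420].repeat(1,0) if 0 else cv2.copyMakeBorder(im[:,140:420],0,180,0,0,cv2.BORDER_CONSTANT)]))
E
```

```text
[0.49561788 0.16539071 0.03257949] [ 1.79971000e+02  8.23260545e-02 -1.79345285e+02] [-0.34428504  0.25147511 -1.47865218]
237 192
```

View pics/c8.png

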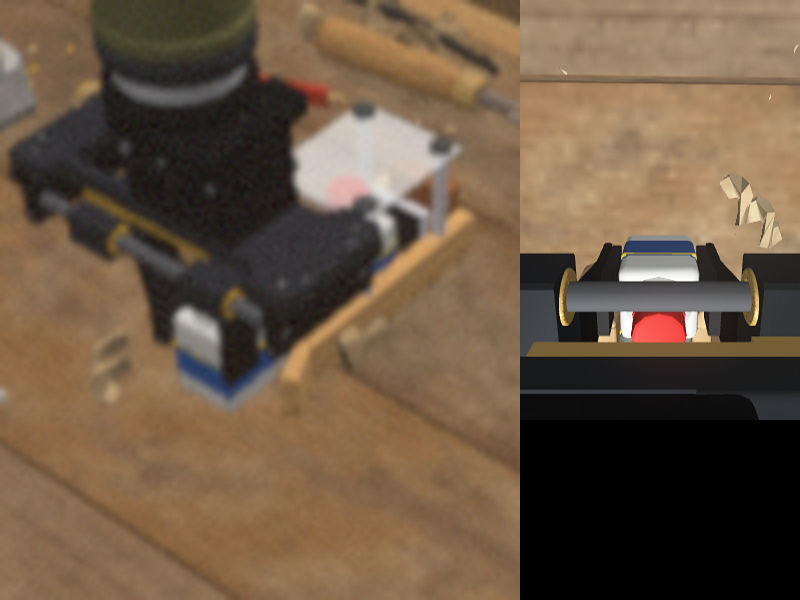

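The left crop shows the third bottle upright in the gripper, in front of the flares, with the row under the cover ahead of it. The right crop shows the cap near the TCP. I'll push it in.

arm_command(series="-3 -1.2 0 0.003 255;-4 0 0 0 255;-4 0 0 0 255;-4 0 0 0 255;-4 0 0 0 255;-4 0 0 0 255;-4 0 0 0 255;-4 0 0 0 255;-4 0 0 0 255;0 0 0 0 255")

```text
time_s: 21.62
tool_pos: [0.531, 0.1643, 0.0321]
tool_rot: [180.0, 0.1, -179.5]
force: [-0.5, -0.4, -0.9]
grip_width: 0.0398
grasp_force: 15.0
```

arm_command(series="-3 0 0 0 255;-3 0 0 0 255;-3 0 0 0 255;-3 0 0 0 255;0 0 0 0 255")

```text
time_s: 22.03
tool_pos: [0.5415, 0.1644, 0.0318]
tool_rot: [-180.0, -0.1, -179.5]
force: [-4.3, -0.5, 0.7]
grip_width: 0.0397
grasp_force: 15.0
```

arm_command(series="-1.5 0 0 0 255;-1.5 0 0 0 255;0 0 0 0 255;0 0 0 0 255")

```text
time_s: 22.37
tool_pos: [0.5426, 0.1645, 0.0318]
tool_rot: [-180.0, -0.3, -179.5]
force: [-8.7, -0.7, 3.6]
grip_width: 0.0398
grasp_force: 15.0
```

```bash
python3 - <<'E'
from h import *
im,P=snap('w9');T=tool();print(T[1],T[2]['force'],T[2]['wrist_torque'])
def red(im,lo,hi):
    h=cv2.cvtColor(im,cv2.COLOR_BGR2HSV);m=((h[...,0]<8)|(h[...,0]>172))&(h[...,1]>150)&(h[...,2]>90);m[:,:lo]=0;m[:,hi:]=0;r,c=np.nonzero(m);return r.min(),r.max(),c.min(),c.max()
for n in('w7','w8','w9'): print(n,red(cv2.imread(f'pics/{n}.png'),200,350))
for x in(.54,.545,.55,.555):
    a=np.linspace(0,6.28,40);q=np.array([w2p(P,[x+.012*np.cos(t),.1644+.012*np.sin(t),z]) for t in a for z in(.076,.058)]);print(x,q.min(0).round(),q.max(0).round())
t=campose('top');t1=cams.read_camera('top');cv2.imwrite('pics/t9.png',t1);t0=cv2.imread('pics/top0.png')
sc=campose('scene');s1=cams.read_camera('scene');cv2.imwrite('pics/s9.png',s1);s0=cv2.imread('pics/scene0.png')
for nm,C,i0,i1 in(('top',t,t0,t1),('scene',sc,s0,s1)):
  for i in(i0,i1):
    b=i.astype(float);pk=b[...,2]-.5*(b[...,0]+b[...,1]);lum=b.mean(2)
    u0,v0=w2p(C,[.615,.164,.08]).astype(int)
    w=pk.copy();m=(lum>170)&(pk>14);m2=np.zeros_like(m);m2[v0-25:v0+25,u0-25:u0+25]=1;m&=m2
    n,l,st,ce=cv2.connectedComponentsWithStats(m.astype(np.uint8))
    for k in range(1,n):
        if st[k,4]>12: print(nm,st[k],ce[k].round(1),p2w(C,*ce[k],.076).round(4))
E
```

```text
[0.54260185 0.16448766 0.03180943] [-8.64823448 -0.42433194  3.79614088] [-0.13909961  1.80125055  0.00485995]
w7 (np.int64(312), np.int64(342), np.int64(251), np.int64(305))
w8 (np.int64(312), np.int64(342), np.int64(251), np.int64(305))
w9 (np.int64(312), np.int64(342), np.int64(251), np.int64(305))
0.54 [249. 257.] [308. 328.]
0.545 [250. 267.] [308. 338.]
0.55 [250. 277.] [307. 348.]
0.555 [250. 287.] [307. 358.]
top [235 155  24   3  32] [246.5 155.8] [0.6699 0.1608 0.076 ]
top [258 161   1  22  22] [258.  171.5] [0.6266 0.1278 0.076 ]
top [241 174   9   9  66] [244.7 177.7] [0.6084 0.1635 0.076 ]
top [234 189   4  11  44] [235.5 194. ] [0.5629 0.1869 0.076 ]
top [254 189   7  11  48] [256.6 195.1] [0.5611 0.1296 0.076 ]
top [248 155  11   3  15] [253.9 155.9] [0.6702 0.1404 0.076 ]
top [258 161   1  20  20] [258.  170.5] [0.6294 0.1279 0.076 ]
scene [253 154  27  15 147] [265.  161.5] [0.6277 0.1583 0.076 ]
scene [264 150  16  10  53] [269.6 155.1] [0.6531 0.1657 0.076 ]
```

arm_command(series="1 0 0 0 255;0.5 0 0 0 255;0 0 0 0 255;0 0 0 0 150;0 0 0 0 60;0 0 0 0 0;0 0 0 0 0;0 0 0 0 0;0 0 0 0 0;0 0 0 0 0;0 0 0 0 0;0 0 0 0 0")

```text
time_s: 23.52
tool_pos: [0.5435, 0.1645, 0.0321]
tool_rot: [180.0, 0.0, -179.5]
force: [1.4, 0.2, 0.5]
grip_width: 0.0835
grasp_force: 0.0
```

arm_command(series="0 0 -8 0 0;0 0 -20 0 0;0 0 -35 0 0;0 0 -38 0 0;0 0 -38 0 0;8 0 -25 0 0;20 0 -15 0 0;20 0 0 0 0;8 0 0 0 0;0 0 0 0 0;0 0 0 0 0")

```text
time_s: 24.43
tool_pos: [0.4875, 0.1639, 0.2111]
tool_rot: [180.0, 0.0, -179.5]
force: [0.6, -0.7, -0.1]
grip_width: 0.087
grasp_force: 0.0
```

```bash
python3 - <<'E'
from h import *
im,P=snap('w10');T=tool();print(T[1],T[2]['force'])
u,v=w2p(P,[.56,.164,.03]).astype(int);print(u,v)
x0,y0=u-100,v-75;print(x0,y0)
cv2.imwrite('pics/c10.png',cv2.resize(im[y0:y0+150,x0:x0+200],(800,600),interpolation=cv2.INTER_CUBIC))
E
```

```text
[0.48781192 0.16378053 0.21077183] [0.80933803 0.52015443 0.35092513]
278 252
178 177
```

View pics/c10.png

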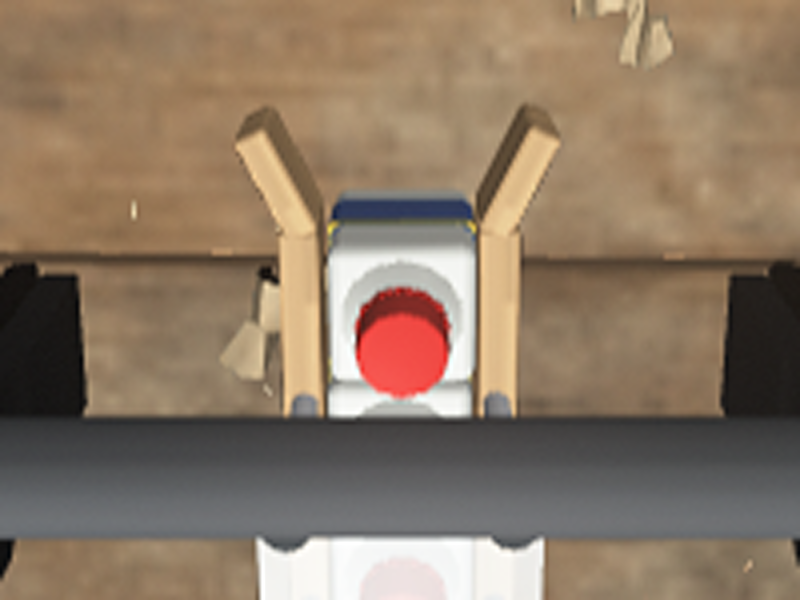

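The picture shows all three bottles in single file and upright, with the last one's cap at (403,345) and its rear edge just behind the rail ends at about row 232. I'll compute how far it sticks out.

```bash
python3 - <<'E'
from h import *
import pickle
P=pickle.load(open('pics/w10.pkl','rb'))
f=lambda u,v,z:(p2w(P,178+u/4,177+v/4,z)*1000).round(1)
for n,q in dict(cap=(403,343,.076),capa=(402,590,.076),rearL=(332,224,.052),rearR=(474,224,.052),front=(403,380,.052),bed=(403,197,.0),mL=(304,236,.028),mLo=(281,236,.028),mR=(496,232,.028),mRi=(480,232,.028),tipL=(252,143,.028),tipR=(555,138,.028)).items(): print(n,f(*q))
# red blob of a through the cover
im=cv2.imread('pics/w10.png').astype(float);pk=im[...,2]-.5*(im[...,0]+im[...,1]);lum=im.mean(2)
m=(pk>12)&(lum>150);m[:300]=0;m[:,:250]=0;m[:,310:]=0
n,l,st,ce=cv2.connectedComponentsWithStats(m.astype(np.uint8))
for k in range(1,n):
    if st[k,4]>30: print(st[k],ce[k],p2w(P,*ce[k],.076))
E
```

```text
cap [551.6 164.6  76. ]
capa [622.7 164.9  76. ]
rearL [529.1 145.8  52. ]
rearR [528.8 183.   52. ]
front [573.8 164.8  52. ]
bed [539.3 164.5   0. ]
mL [541.6 136.6  28. ]
mLo [541.6 130.2  28. ]
mR [539.9 190.7  28. ]
mRi [539.9 186.2  28. ]
tipL [514.3 122.6  28. ]
tipR [512.2 206.2  28. ]
[268 317  21  25 363] [278.9476584  331.51790634] [0.63129841 0.16548311 0.076     ]
```

The bottles' spacing is tight (80 mm from a to c), but the last centre is at about 551.6, about 4–5 mm short of 556. I'll push again, low on the rear face with closed fingers.

arm_command(series="-4 1 10 0 255;-4 0 25 0 255;-4 0 35 0 255;0 0 35 0 255;0 0 35 0 255;0 0 25 0 255;0 0 15 0 255;0 0 8 0 255;0 0 4 0 255;0 0 1 0 255;0 0 0 0 255;0 0 0 0 255;0 0 0 0 255;0 0 0 0 255;0 0 0 0 255;0 0 0 0 255", squeeze=15)

```text
time_s: 25.82
tool_pos: [0.4996, 0.1652, 0.0185]
tool_rot: [180.0, 0.0, -179.5]
force: [0.5, 0.9, -0.3]
grip_width: 0.0007
grasp_force: 0.0
```

arm_command(series="-3 0 0 0 255;-4 0 0 0 255;-3 0 0 0 255;-2 0 0 0 255;-2 0 0 0 255;0 0 0 0 255")

```text
time_s: 26.32
tool_pos: [0.5139, 0.1652, 0.018]
tool_rot: [-180.0, 0.0, -179.5]
force: [-0.6, 0.2, 0.5]
grip_width: 0.0007
grasp_force: 0.0
```

arm_command(series="-2 0 0 0 255;-2 0 0 0 255;-2 0 0 0 255;-2 0 0 0 255;0 0 0 0 255")

```text
time_s: 26.73
tool_pos: [0.5219, 0.1653, 0.0182]
tool_rot: [180.0, 0.0, -179.5]
force: [0.2, -0.2, 0.1]
grip_width: 0.0002
grasp_force: 0.0
```

arm_command(series="-1.5 0 0 0 255;-1.5 0 0 0 255;-1.5 0 0 0 255;0 0 0 0 255")

```text
time_s: 27.07
tool_pos: [0.5242, 0.1654, 0.0178]
tool_rot: [-180.0, -0.2, -179.5]
force: [-5.4, -0.8, 4.1]
grip_width: 0.0003
grasp_force: 2.4
```

arm_command(series="-1.5 0 0 0 255;-1.5 0 0 0 255;0 0 0 0 255;0 0 0 0 255")

```text
time_s: 27.4
tool_pos: [0.5254, 0.1654, 0.0175]
tool_rot: [-180.0, -0.4, -179.4]
force: [-8.8, 0.7, 6.1]
grip_width: 0.0003
grasp_force: 4.4
```

arm_command(series="-1.5 0 0 0 255;-1.5 0 0 0 255;0 0 0 0 255;0 0 0 0 255")

```text
time_s: 27.73
tool_pos: [0.527, 0.1655, 0.0173]
tool_rot: [-179.9, -0.6, -179.4]
force: [-11.5, -1.0, 8.1]
grip_width: 0.0004
grasp_force: 6.0
```

arm_command(series="0 0 -1.5 0 255;0 0 -1.5 0 255;0 0 -1 0 255;0 0 0 0 255;0 0 0 0 255")

```text
time_s: 28.15
tool_pos: [0.5272, 0.165, 0.0198]
tool_rot: [-179.9, -0.5, -179.4]
force: [-6.9, -0.7, -2.6]
grip_width: 0.0005
grasp_force: 3.2
```

arm_command(series="-1.5 0 -1 0 255;-1.5 0 -1 0 255;0 0 0 0 255;0 0 0 0 255")

```text
time_s: 28.48
tool_pos: [0.5288, 0.1649, 0.0212]
tool_rot: [-179.9, -0.7, -179.4]
force: [-8.8, -0.2, -1.3]
grip_width: 0.0005
grasp_force: 4.3
```

arm_command(series="-1.5 0 0 0 255;-1.5 0 0 0 255;0 0 0 0 255;0 0 0 0 255")

```text
time_s: 28.82
tool_pos: [0.5305, 0.165, 0.0206]
tool_rot: [-179.8, -0.9, -179.4]
force: [-10.9, 0.7, -3.1]
grip_width: 0.0005
grasp_force: 5.3
```

The slope is now 1.2 N/mm, so the row is on the spring. The earlier quick release must have thrown it back a little. I'll back off slowly this time.

arm_command(series="0.6 0 0 0 255;0.6 0 0 0 255;0.6 0 0 0 255;0.6 0 0 0 255;0.6 0 0 0 255;0.6 0 0 0 255;0.6 0 0 0 255;0.6 0 0 0 255;0.6 0 0 0 255;0.6 0 0 0 255;0.5 0 0 0 255;0.5 0 0 0 255;0.5 0 0 0 255;0.5 0 0 0 255")

```text
time_s: 29.98
tool_pos: [0.5259, 0.1649, 0.022]
tool_rot: [-179.9, -0.5, -179.4]
force: [-4.6, 0.1, -3.7]
grip_width: 0.0002
grasp_force: 2.5
```

arm_command(series="0.3 0 0 0 255;0.3 0 0 0 255;0.3 0 0 0 255;0.3 0 0 0 255;0.3 0 0 0 255;0.3 0 0 0 255;0.3 0 0 0 255;0.3 0 0 0 255;0.3 0 0 0 255;0.3 0 0 0 255;0.3 0 0 0 255;0.3 0 0 0 255;0.3 0 0 0 255;0.3 0 0 0 255;0.3 0 0 0 255;0.3 0 0 0 255")

```text
time_s: 31.32
tool_pos: [0.5253, 0.1653, 0.0242]
tool_rot: [180.0, 0.0, -179.5]
force: [-4.8, -0.2, -2.3]
grip_width: 0.0001
grasp_force: 2.1
```

arm_command(series="0 0 0.5 0 255;0 0 0.5 0 255;0 0 0.5 0 255;0.2 0 0 0 255;0.2 0 0 0 255;0.2 0 0 0 255;0.2 0 0 0 255;0.2 0 0 0 255;0.2 0 0 0 255")

```text
time_s: 32.07
tool_pos: [0.5243, 0.1655, 0.0228]
tool_rot: [180.0, 0.1, -179.5]
force: [-3.4, 0.9, -2.3]
grip_width: 0.0008
grasp_force: 1.6
```

arm_command(series="0.2 0 0 0 255;0.2 0 0 0 255;0.2 0 0 0 255;0.2 0 0 0 255;0.2 0 0 0 255;0.2 0 0 0 255;0.2 0 0 0 255;0.2 0 0 0 255;0.2 0 0 0 255;0.2 0 0 0 255")

```text
time_s: 32.9
tool_pos: [0.5222, 0.1653, 0.0227]
tool_rot: [180.0, 0.0, -179.5]
force: [0.8, 0.1, -1.0]
grip_width: 0.0005
grasp_force: 0.0
```

arm_command(series="0.5 0 0 0 255;1 0 0 0 255;3 0 0 0 255;8 0 0 0 255;15 0 -5 0 255;5 0 -20 0 0;0 0 -35 0 0;0 0 -38 0 0;0 0 -38 0 0;0 0 -35 0 0;-2 0 -17 0 0;0 0 -2 0 0;0 0 0 0 0;0 0 0 0 0")

```text
time_s: 34.07
tool_pos: [0.4903, 0.1648, 0.2113]
tool_rot: [-180.0, -0.1, -179.5]
force: [-0.7, -0.0, -0.6]
grip_width: 0.0528
grasp_force: 0.0
```

```bash
python3 - <<'E'
from h import *
import pickle
im,P=snap('w11');T=tool();print(T[1],T[2]['force'])
def caps(im,P,n):
    h=cv2.cvtColor(im,cv2.COLOR_BGR2HSV);m=((h[...,0]<8)|(h[...,0]>172))&(h[...,1]>150)&(h[...,2]>170)
    k,l,st,ce=cv2.connectedComponentsWithStats(m.astype(np.uint8))
    b=im.astype(float);pk=b[...,2]-.5*(b[...,0]+b[...,1]);m2=((pk>12)&(b.mean(2)>150)).astype(np.uint8)
    u,v=w2p(P,[.636,.164,.076]).astype(int);w=np.zeros_like(m2);w[v-25:v+25,u-20:u+20]=1
    k2,l2,st2,ce2=cv2.connectedComponentsWithStats(m2*w)
    for S,C,kk in((st,ce,k),(st2,ce2,k2)):
        for i in range(1,kk):
            if S[i,4]>60: print(n,S[i],p2w(P,*C[i],.076).round(4))
caps(cv2.imread('pics/w10.png'),pickle.load(open('pics/w10.pkl','rb')),'w10');caps(im,P,'w11')
# seam/rail reference: template-shift of the lane between the two views, in world terms
G=lambda i,P:cv2.warpPerspective(i,np.linalg.inv(cv2.getPerspectiveTransform(np.float32([[0,0],[160,0],[160,240],[0,240]]),np.float32([w2p(P,[.5+r/2000,.125+c/2000,.028]) for c,r in((0,0),(160,0),(160,240),(0,240))]))),(160,240))
a=G(cv2.imread('pics/w10.png'),pickle.load(open('pics/w10.pkl','rb')));b=G(im,P)
print('lane shift (half mm)',cv2.phaseCorrelate(a[:100,:35].mean(2).astype(np.float32),b[:100,:35].mean(2).astype(np.float32)))
s=cams.read_camera('scene');s0=cv2.imread('pics/scene0.png')
for nm,x in(('tape',(.698,-.102,.025)),('meas',(.541,-.072,.06)),('penc',(.719,.35,.01))):
    u,v=w2p(campose('scene'),x).astype(int);print(nm,np.abs(s[v-15:v+15,u-20:u+20].astype(int)-s0[v-15:v+15,u-20:u+20]).mean().round(2))
E
```

```text
[0.49004839 0.16467599 0.21071945] [-0.07868315 -0.65160484 -0.64069162]
w10 [267 255  23  21 364] [0.5541 0.164  0.076 ]
w10 [268 317  21  25 363] [0.6313 0.1655 0.076 ]
w11 [266 253  24  21 366] [0.5542 0.1641 0.076 ]
w11 [267 323  22  20 298] [0.634  0.1652 0.076 ]
lane shift (half mm) ((0.0375062028005857, -0.009416977448061914), 0.9687996035152011)
tape 5.08
meas 4.72
penc 20.05
```

The last bottle's cap is at 554.1 mm both after the first release and after the slow spring-backed release, and a-to-c spacing is 80 mm. So the row is tight and sits at the stop's rest position. The arm is clear, so I'll hand in.

```bash
python3 -c "
from cell import env
print(env.sign_off())"
```

```text
the job is handed in; nothing more can be done
None
```

I handed the job in at about 34 s. The three bottles stand upright in single file, the once-fallen one last, and sit tight against the sprung stop as far as the pictures and push forces show. My measured position for the last bottle is about 2 mm short of nominal, which is within the camera calibration error. I stood the fallen bottle up by swinging it from its cap instead of using the cradle. The arm never went near the masking tape or the pencil and only passed well above the tape measure. The final image check showed no movement of the tape or the measure, but it couldn't confirm the pencil, probably because the arm blocked the view.

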